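# Cramp gate-hinge spacers with a turnbuckle and lay the drilling guide on them

## Robot

A 7-joint arm with a two-finger parallel gripper is mounted at the origin on the work surface. World frame = base frame: x ahead of the robot, y to its left, z up, the work surface at z = 0. Lengths are in m, angles in rad, forces in N, time in s.
With the tool pointing down it reaches from about 0.4 to 0.875 m from the base axis. Payload 19.3 kg.
Tool frame: the origin (TCP) lies where the fingers leave the gripper's body, on its centre line; the fingertips stand bot.tip_reach ahead of it and the grasp point (between the pads) lies 54 mm ahead of it (bot.tip_reach is the distance from the TCP to the fingertips, in m); z points along the fingers, y is the line along which they close (so a half turn about z gives the same grasp; the last joint's range is limited). The gripper opens to 85 mm and grips with 20 to 120 N. Pads are 22 mm wide; open, the fingers measure 114 mm over their backs; the gripper's body (76 mm by 85 mm) begins 54 mm behind the grasp point. The pads swing forward as they close: fully open they stand 13 mm farther back than shut.
Start: joints at [1.1, 0.521, -0.036, 1.599, 0.021, 1.021, -0.113], TCP at [0.244, -0.575, 0.304] pointing down, gripper open.
Joint ranges: [-2.91, 2.91], [-0.3, 2.13], [-1.5, 1.42], [0.17, 2.43], [-1.26, 4.41], [0.16, 1.93], [-2.52, 2.52]. Speed limits (rad/s): [1.89, 1.89, 2.39, 2.39, 3.01, 3.01, 3.01].

## Interface

Orientations are given as [roll, pitch, yaw] about the fixed x, y, z axes, in that order (R = Rz(yaw) Ry(pitch) Rx(roll)).
In Python, from workcell import bot gives the robot as it stands. The module is installed in compiled form; this text tells all that it offers.
- The arm moves only by the shell command python3 -m jog 'ROWS' [FORCE]. ROWS is JSON, a list that holds one entry, the list of rows, each a list of 7 numbers: the shift along the tool's x, y, z in mm, then the turn, a rotation vector about the tool's x, y, z in rad, then the opening, from 0 (shut) to 1 (fully open). In form: [[[tx, ty, tz, wx, wy, wz, fingers], ...]]. A call has 1 to 5 rows; each row shifts and turns the commanded pose from where the row before left it, along the tool's axes as they then stand; what a row does not reach is not made up. A row lasts 1/10 s, in which the tool goes at most 50 mm and 8.59 degrees, less where a joint would pass 70% of its speed; a pose out of reach is approached as far as the arm can. A call is refused whole if a number of a shift passes 50 or a number of a turn 0.15, either way. A call with a gripper value outside its range is refused whole. The fingers move at their own pace and stop on an object; FORCE is the grip in N (left out, the last holds). Time passes only in rows, so rows that do not move let the fingers close. It gives the time, the measured TCP pose, the force, the opening and the grip force at its end, in the units of the state.
- bot.observe(): the state, without advancing time (a new reading comes with each control period).
- bot.grab_frame(name): name is "side" or "top" or "wrist"; returns a dict with "img" (420x560x3 uint8, red, green, blue), "intrinsics" (3x3 intrinsics, pixels), "R" (3x3) and "t" (3): a world point X has camera coordinates R X + t; the wrist camera has in their place "tool_from_camera" (4x4, takes a point from camera to tool coordinates, whose origin is the TCP and whose axes are the flange's). Camera axes: x right, y down, z forward; pixel columns grow to the right and rows downward; lengths in m; the calibration is good to about 2 mm. The wrist camera is an equidistant fisheye: a pixel r from the principal point sees the ray r / f radians off the axis. A picture is of the moment at which its call begins: read the wrist's pose just before it. There is no depth.
- bot.job_done(): hands the job in; it is judged then, once.
Trained networks look in a picture, given as the dict that the camera call returned (one of the last four; its "shot" number tells which), for a name from the list of things; names that differ only in an ending like _2 or _b are one class to them, and where a whole thing is asked for, a point or a joint stands for the part that bears it (a point fixed in the world has none). Each returns a list of dicts, best first, with "conf" (0 to 1); they miss things now and then, are a little off and sometimes report something else, mostly with a low value. They report only what shows in the picture. A call takes as long as a camera call. They do not tell look-alikes from the thing itself.
- bot.trace(query, picture): "region" (420x560 bool, what is visible of it).
- bot.spot_point(query, picture): "xyz" ([x, y, z] in m, in world coordinates, good to about 4 mm: a listed point, or the origin of a listed thing).
The state is a dict: "clock": time; "qpos": joint angles; "qd": joint speeds; "joint_efforts": joint torques, N m; "position": TCP position; "tool_rot": TCP orientation; "force": force on the tool from outside, world axes, zero at the start; "moment": the same for the moment, N m; "grip_width": finger opening in m; "finger_force": force on a finger pad.
Only numpy, scipy, OpenCV 4.12 (cv2) and the standard library are available. Lean on these libraries where they do the work, as an engineer would, in place of code of your own. Each camera call takes 0.05 s, during which the arm holds its last target. There are 200 camera calls.

## Task

Get the gate-hinge spacers ready for drilling: lay every loose box-section spacer side by side across the narrow green rail of the cramp, between the two red pads and square to the rail. Then turn the turnbuckle by its bars so that both jaws draw in together and close the row up tight, until both sprung pads are pressed about half-way in. Last, lay the brass drilling guide lengthwise along the middle of the row's tops, let go of everything, and leave the other things on the bench where they are.

Things in the scene. Friction and masses are not known exactly. Their poses are not given: they have to be found in the camera images.
- rail_mid (a point): Middle of the top of the cramp's green rail, 50 mm above the bench. x axis: along the rail, the way the jaws travel (+x = far jaw); y axis: across it, towards the turnbuckle; z up. The rail is 24 mm wide, 270 mm long, free at both sides; a spacer across it overhangs 16 mm at each end.
- cramp: The cramp, fixed to the bench; same axes as rail_mid, origin on the bench right under it. Wooden base 12 mm thick, 140 mm either way in x, y -50 to +185 mm. Two blue jaw saddles (50 mm wide, 14 mm thick, 68 mm high; arms to the turnbuckle 75 mm high) stand over the rail, inner faces 24 mm behind the pads' free faces.
- turnbuckle_mid (a point): Middle of the turnbuckle, on its axis: 65 mm above the bench, 130 mm to +y of the rail's middle; axes as rail_mid, its axis is x. Tubular body 26 mm thick, 96 mm long; here it carries four radial bars, 10 mm thick, 90 degrees apart, across the axis, reaching 50 mm from it. Turns in place. A bar leaning over 35 degrees towards the pusher jams under a straight level push: follow its arc.
- turnbuckle (a joint): Turn of the turnbuckle, rad, 0 to 18.5. At 0 one bar (yellow) points straight up. It grows, and both jaws draw in 3 mm per rad each, as a bar on top is pushed towards the rail (-y of rail_mid). It stays where left, takes about 0.15 N m (3 to 6 N on a bar), and can be turned back.
- pad_near (a joint): How far the red sprung pad of the near (robot-side) jaw is pressed back towards its jaw, m: 0 free, 0.016 fully in, half-way 0.008; 600 N/m. Pad 40 mm wide, from 1 to 19 mm above the rail. Its free face, unpressed, stands 82 mm minus 3 mm per rad of turnbuckle from the rail's middle, to minus x. A yellow-tipped stem comes out behind the jaw as it is pressed.
- pad_far (a joint): How far the red sprung pad of the far jaw is pressed back towards its jaw, m: 0 free, 0.016 fully in, half-way 0.008; 600 N/m. Pad 40 mm wide, from 1 to 19 mm above the rail. Its free face, unpressed, stands 82 mm minus 3 mm per rad of turnbuckle from the rail's middle, to plus x. A yellow-tipped stem comes out behind the jaw as it is pressed.
- spacer1_mid (a point): Short length of galvanised square box section, 25 x 25 mm and 56 mm long, 0.08 kg, dark open ends; this point is its very middle (12.5 mm up as it lies). Its own y axis is its long axis. Three to five spacers are there; an absent one is given as None all the time.
- spacer2_mid (a point): Short length of galvanised square box section, 25 x 25 mm and 56 mm long, 0.08 kg, dark open ends; this point is its very middle (12.5 mm up as it lies). Its own y axis is its long axis. Three to five spacers are there; an absent one is given as None all the time.
- spacer3_mid (a point): Short length of galvanised square box section, 25 x 25 mm and 56 mm long, 0.08 kg, dark open ends; this point is its very middle (12.5 mm up as it lies). Its own y axis is its long axis. Three to five spacers are there; an absent one is given as None all the time.
- spacer4_mid (a point): Short length of galvanised square box section, 25 x 25 mm and 56 mm long, 0.08 kg, dark open ends; this point is its very middle (12.5 mm up as it lies). Its own y axis is its long axis. Three to five spacers are there; an absent one is given as None all the time.
- spacer5_mid (a point): Short length of galvanised square box section, 25 x 25 mm and 56 mm long, 0.08 kg, dark open ends; this point is its very middle (12.5 mm up as it lies). Its own y axis is its long axis. Three to five spacers are there; an absent one is given as None all the time.
- guide_mid (a point): Brass drilling guide, a plain bar 140 x 25 x 16 mm with five dark bushes in its top, 0.2 kg, lying flat; this point is its very middle (8 mm up). Its x axis is its long axis. On the row it rests on the spacers' tops, 25 mm above the rail's top; the pads and jaws stay below it.
- staple_tin: Bystander: open red tin of fencing staples, 72 mm across, 68 mm high; origin under its centre. Leave it.
- pliers: Bystander: pliers with blue grips lying flat, about 175 mm long, 12 mm high; origin at bench level near the middle. Leave it.
- mallet: Bystander: rubber mallet lying flat, 280 mm long, 54 mm high; origin at bench level near the middle of its handle. Leave it.
- tape_measure: Bystander: yellow tape measure 70 x 35 x 65 mm; origin under its centre. Leave it.
Things that resemble listed ones, but are neither listed nor needed, are in the scene too. Leave any blue or brown look-alike of the part that bears spacer4_mid alone.

How it is judged:
On the way, in this order (a step that is already met when the one before it is completed fails the run):
1. every spacer lies across the rail between the pads (z of spacer1_mid in the frame of rail_mid between 0.009 and 0.016 m and y of spacer1_mid in the frame of rail_mid between -0.011 and 0.011 m and x of spacer1_mid in the frame of rail_mid between -0.08 and 0.08 m and angle between the y axis of each of spacer1_mid, spacer2_mid, spacer3_mid, spacer4_mid, spacer5_mid and the y axis of rail_mid, either way round below 0.2 rad and z of spacer2_mid in the frame of rail_mid between 0.009 and 0.016 m and y of spacer2_mid in the frame of rail_mid between -0.011 and 0.011 m and x of spacer2_mid in the frame of rail_mid between -0.08 and 0.08 m and z of spacer3_mid in the frame of rail_mid between 0.009 and 0.016 m and y of spacer3_mid in the frame of rail_mid between -0.011 and 0.011 m and x of spacer3_mid in the frame of rail_mid between -0.08 and 0.08 m and z of spacer4_mid in the frame of rail_mid between 0.009 and 0.016 m and y of spacer4_mid in the frame of rail_mid between -0.011 and 0.011 m and x of spacer4_mid in the frame of rail_mid between -0.08 and 0.08 m and z of spacer5_mid in the frame of rail_mid between 0.009 and 0.016 m and y of spacer5_mid in the frame of rail_mid between -0.011 and 0.011 m and x of spacer5_mid in the frame of rail_mid between -0.08 and 0.08 m), for 0.2 s.
2. the turnbuckle has drawn the jaws in until both pads are pressed about half-way, with every spacer still across the rail (all of step 1 and value of joint pad_near between 0.004 and 0.0135 m and value of joint pad_far between 0.004 and 0.0135 m), for 0.2 s.
3. the guide lies along the middle of the row (z of guide_mid in the frame of rail_mid between 0.029 and 0.037 m and y of guide_mid in the frame of rail_mid between -0.011 and 0.011 m and x of guide_mid in the frame of rail_mid between -0.018 and 0.018 m and angle between the x axis of guide_mid and the x axis of rail_mid, either way round below 0.12 rad and value of joint pad_near between 0.004 and 0.0135 m and value of joint pad_far between 0.004 and 0.0135 m), for 0.2 s.
At the end, for the whole second after the job is handed in: Every spacer lies across the rail between the pads (middle within 11 mm of its centre line, square within 0.2 rad); both pads are pressed in 4 to 13.5 mm; the guide rests on the row, its middle within 18 mm along and 11 mm across of the rail middle, parallel within 0.12 rad (all of step 1 and all of step 3); the robot touches nothing.
It fails at once if the staple tin is moved more than 40 mm (distance of staple_tin from where it was at the start of the episode above 0.04 m).
It fails at once if the pliers is moved more than 40 mm (distance of pliers from where it was at the start of the episode above 0.04 m).
It fails at once if the mallet is moved more than 40 mm (distance of mallet from where it was at the start of the episode above 0.04 m).
It fails at once if the tape measure is moved more than 40 mm (distance of tape_measure from where it was at the start of the episode above 0.04 m).
Of spacer1, spacer2, spacer3, spacer4, spacer5 only 3 to 5 are there at a start; the rules pass over those that are not, and their reading is None.
At some moment in a run one of guide may be knocked a few centimetres aside while the robot is not near it.
Once in a run the grip may slacken for a moment while it holds something.
It also fails if it takes over 210 s, if anything falls off the work surface, if the arm or the gripper's body presses on something with over 40 N, if the wrist force passes 120 N, or if a joint passes its speed limit or range.

## Working session

There is one attempt and no reset: what is moved stays moved. The work goes in short steps, Python scripts to look and compute and a shell command to move; the robot and the scene stay as the last step left them, time stands still between calls to the robot, and variables do not carry over. Pictures are saved under pics/ and viewed, at most 16 in all, crops included, and the job is handed in when it is done.

```bash
mkdir -p pics; cat > h.py <<'E'
import numpy as np, cv2
from workcell import bot
def save(p,n): cv2.imwrite('pics/'+n+'.png',p['img'][:,:,::-1])
def pix(p,X):
    c=p['R']@np.array(X)+np.array(p['t']); u=p['intrinsics']@c; return u[:2]/u[2]
def onz(p,uv,z):
    R=np.array(p['R']);t=np.array(p['t']);d=R.T@np.linalg.inv(p['intrinsics'])@np.array([uv[0],uv[1],1]);o=-R.T@t
    return o+d*(z-o[2])/d[2]
E
python3 - <<'E'
from h import *
s=bot.observe();print(s['position'],s['tool_rot'],bot.tip_reach,s['clock'])
for n in('top','side'):
    p=bot.grab_frame(n);save(p,n+'0')
    for q in ['rail_mid','turnbuckle_mid','spacer1_mid','guide_mid','staple_tin','pliers','mallet','tape_measure']:
        for r in bot.spot_point(q,p):
            print(n,q,round(r['conf'],2),np.round(r['xyz'],3),np.round(pix(p,r['xyz'])))
E
```

```text
[ 0.24371262 -0.57525661  0.30333904] [-3.14046791e+00  1.06664587e-04  4.00770964e-01] 0.0726 0.0
top rail_mid 0.89 [0.572 0.081 0.05 ] [232. 208.]
top turnbuckle_mid 0.68 [0.594 0.206 0.066] [196. 202.]
top staple_tin 0.63 [0.592 0.208 0.064] [195. 202.]
top staple_tin 0.58 [ 0.7   -0.107 -0.   ] [283. 174.]
top pliers 0.56 [ 0.371 -0.176 -0.   ] [304. 263.]
top pliers 0.51 [ 0.702 -0.107 -0.002] [284. 174.]
top mallet 0.68 [ 0.505 -0.615 -0.   ] [423. 225.]
top tape_measure 0.69 [0.444 0.455 0.   ] [131. 245.]
top tape_measure 0.42 [ 0.548 -0.254  0.01 ] [324. 214.]
side rail_mid 0.8 [0.568 0.079 0.046] [270. 170.]
side turnbuckle_mid 0.84 [0.591 0.209 0.068] [268. 138.]
side spacer1_mid 0.7 [0.564 0.08  0.001] [268. 181.]
side guide_mid 0.74 [ 0.648 -0.276  0.008] [326. 266.]
side staple_tin 0.83 [ 0.698 -0.104  0.004] [326. 217.]
side pliers 0.55 [ 0.369 -0.173  0.001] [217. 254.]
side mallet 0.87 [ 0.503 -0.616 -0.002] [305. 405.]
```

View pics/top0.png

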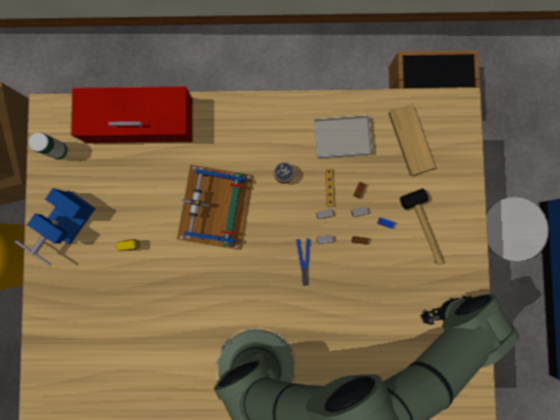

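View pics/side0.png

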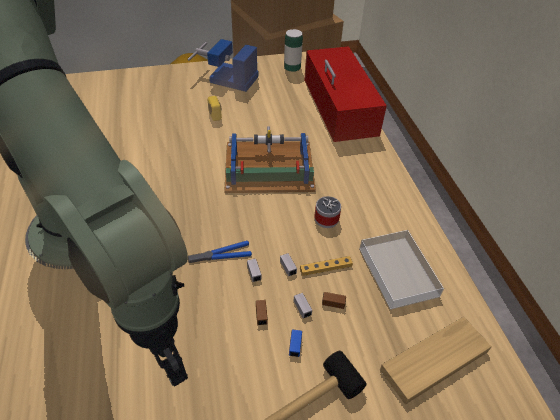

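The top view shows the cramp at (215,207), with its rail at (233,210). Three grey spacers lie at (325,214), (360,212) and (326,239), and the guide at (330,188). Brown look-alikes are at (360,190) and (361,240), and a blue one at (386,223). Next I measure angles.

```bash
cat >> h.py <<'E'
def go(x,y,z,yaw):
    s=bot.observe();P=np.array(s['position']);c=s['tool_rot'][2]
    d=(yaw-c+np.pi/2)%np.pi-np.pi/2
    D=np.array([x,y,z])-P
    for n,a in(('nowaxes',c),('afterturn',c+d)):
        print(n,'tx,ty,tz=',np.round(1000*np.array([D@[np.cos(a),np.sin(a),0],D@[np.sin(a),-np.cos(a),0],-D[2]]),1),'wz=',round(-d,3))
E
python3 - <<'E'
from h import *
for n in('top','side'):
    p=bot.grab_frame(n)
    im=p['img'];hsv=cv2.cvtColor(im,cv2.COLOR_RGB2HSV)
    g=cv2.inRange(hsv,(60,80,30),(95,255,255))
    y=cv2.inRange(hsv,(18,140,100),(32,255,255))
    for nm,m,z in(('grn',g,.05),('grey',cv2.inRange(hsv,(0,0,60),(180,70,255)),.025),('brass',y,.016)):
        for c in cv2.findContours(m,cv2.RETR_EXTERNAL,cv2.CHAIN_APPROX_NONE)[0]:
            a=cv2.contourArea(c)
            if a<60 or a>900: continue
            w=np.array([onz(p,q,z)[:2]*1000 for q in c[:,0,:]],np.float32)
            r=cv2.minAreaRect(w);b=cv2.boxPoints(r);e=max((b[1]-b[0],b[2]-b[1]),key=np.linalg.norm)
            if max(r[1])>350: continue
            print(n,nm,a,c.mean(0).round(),np.round(r[0]),np.round(r[1]),'longaxis',round(np.arctan(e[1]/e[0]),3))
go(.6,-.3,.33,0)
E
```

```text
top grn 210.5 [[232. 209.]] [569.  78.] [ 21. 156.] longaxis -0.177
top grey 193.0 [[399. 410.]] [-139. -501.] [93. 38.] longaxis 0.449
top grey 766.0 [[260. 404.]] [-119.  -12.] [103. 111.] longaxis -0.174
top grey 868.5 [[238. 395.]] [-95.  40.] [140. 169.] longaxis -1.145
top grey 91.5 [[325. 239.]] [ 458. -253.] [25. 58.] longaxis -1.471
top grey 203.5 [[ 36. 241.]] [470. 775.] [153. 130.] longaxis 1.001
top grey 94.0 [[324. 214.]] [ 549. -253.] [26. 58.] longaxis -1.384
top grey 94.5 [[360. 211.]] [ 556. -381.] [26. 59.] longaxis -1.363
top grey 468.5 [[ 13. 212.]] [570. 884.] [88. 88.] longaxis -1.538
top grey 219.0 [[193. 205.]] [597. 234.] [ 62. 214.] longaxis -0.128
top grey 288.5 [[284. 172.]] [ 705. -107.] [69. 70.] longaxis -0.012
top grey 159.5 [[ 55. 150.]] [796. 729.] [55. 67.] longaxis -0.518
top grey 289.5 [[ 38. 141.]] [828. 796.] [72. 72.] longaxis -1.092
top grey 68.5 [[125. 123.]] [891. 478.] [115.  11.] longaxis 1.558
top brass 63.0 [[  1. 256.]] [409. 922.] [109.  11.] longaxis 0.037
top brass 161.0 [[125. 245.]] [444. 474.] [36. 69.] longaxis -1.557
top brass 
[... 429 characters left out ...]
6.]] [710. -81.] [82. 71.] longaxis 1.299
side grey 712.0 [[273. 174.]] [572.  84.] [ 74. 275.] longaxis -0.135
side grey 116.5 [[286. 139.]] [657. 246.] [ 48. 106.] longaxis -0.358
side grey 69.5 [[260. 138.]] [576. 264.] [48. 44.] longaxis 1.388
side grey 289.5 [[292.  54.]] [813. 786.] [171.  72.] longaxis 1.32
side grey 103.0 [[294.  33.]] [862. 967.] [74. 77.] longaxis -0.177
side brass 368.0 [[327. 265.]] [ 648. -280.] [138.  33.] longaxis 0.017
side brass 133.0 [[215. 108.]] [449. 485.] [ 36. 147.] longaxis -1.516
side brass 165.0 [[189.  59.]] [384. 855.] [144.  75.] longaxis 0.004
nowaxes tx,ty,tz= [ 435.5 -114.7  -26.1] wz= 0.401
afterturn tx,ty,tz= [ 356.2 -275.5  -26.1] wz= 0.401
```

```bash

python3 -m jog '[[[45,-8,0,0,0,0.14,1],[48,-14,0,0,0,0.1,1],[48,-20,0,0,0,0,1],[48,-20,0,0,0,0,1],[48,-20,20,0,0,0,1]]]'; python3 - <<'E'
from h import *
go(.555,-.384,.2,.208)
E
```

```text
clock: 1.5
position: [0.452, -0.4463, 0.2878]
tool_rot: [3.139, -0.003, 0.161]
force: [0.5, -1.1, -0.4]
grip_width: 0.0854
finger_force: 0.0
nowaxes tx,ty,tz= [111.6 -45.   87.8] wz= -0.047
afterturn tx,ty,tz= [113.6 -39.7  87.8] wz= -0.047
```

```bash

python3 -m jog '[[[38,-14,25,0,0,-0.03,1],[38,-14,25,0,0,0,1],[37,-13,25,0,0,0,1],[0,0,5,0,0,0,1],[0,0,0,0,0,0,1]]]'; python3 - <<'E'
from h import *
s=bot.observe();p=bot.grab_frame('wrist');save(p,'w1')
from scipy.spatial.transform import Rotation as Ro
np.set_printoptions(precision=4,suppress=True)
print(p['tool_from_camera'],p['intrinsics'])
K=p['intrinsics'];T=np.array(p['tool_from_camera']);Rt=Ro.from_euler('xyz',s['tool_rot']).as_matrix()
for r in bot.spot_point('spacer1_mid',p)+bot.spot_point('guide_mid',p): print(r['conf'],r['xyz'])
go(.555,-.384,.2,.208)
E
```

```text
clock: 2.0
position: [0.5535, -0.3857, 0.2045]
tool_rot: [-3.14, 0.002, 0.192]
force: [-0.8, -0.4, 0.3]
grip_width: 0.0856
finger_force: 0.0
[[ 0.0002 -0.9488 -0.3159  0.082 ]
 [ 1.      0.0005 -0.0009 -0.0003]
 [ 0.0011 -0.3159  0.9488 -0.0694]
 [ 0.      0.      0.      1.    ]] [[325.1923   0.     275.7538]
 [  0.     325.1923 208.2706]
 [  0.       0.       1.    ]]
0.67 [0.6499, -0.2718, 0.0081]
nowaxes tx,ty,tz= [ 3.1 -3.4  6.8] wz= -0.019
afterturn tx,ty,tz= [ 3.2 -3.3  6.8] wz= -0.019
```

View pics/w1.png

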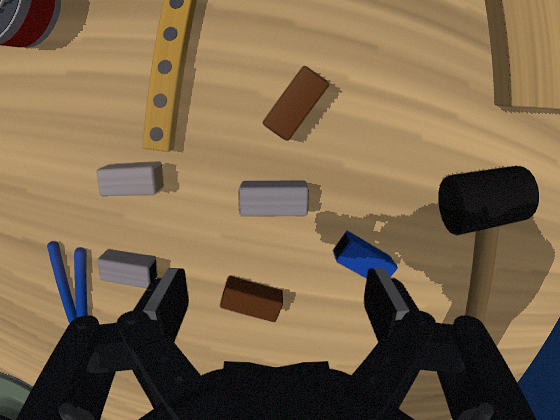

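The wrist view shows grey spacer C at (273,198), B at (130,180) and A at (128,268), with the browns and blue apart from them. I'll locate them through the fisheye model.

```bash
cat >> h.py <<'E'
from scipy.spatial.transform import Rotation as Ro
def wray(p,s,uv,z):
    K=p['intrinsics'];T=np.array(p['tool_from_camera']);R=Ro.from_euler('xyz',s['tool_rot']).as_matrix()
    a=np.array([uv[0]-K[0][2],uv[1]-K[1][2]]);r=np.hypot(*a);th=r/K[0][0]
    d=R@T[:3,:3]@np.array([*(a/r*np.sin(th)),np.cos(th)]);o=R@T[:3,3]+np.array(s['position'])
    return o+d*(z-o[2])/d[2]
def wseg(p,s,lo,hi,z,amin,amax,box=(0,0,560,330)):
    hsv=cv2.cvtColor(p['img'],cv2.COLOR_RGB2HSV);m=cv2.inRange(hsv,lo,hi)
    k=np.zeros_like(m);k[box[1]:box[3],box[0]:box[2]]=255;m&=k
    m=cv2.morphologyEx(m,cv2.MORPH_OPEN,np.ones((3,3),np.uint8))
    for c in cv2.findContours(m,cv2.RETR_EXTERNAL,cv2.CHAIN_APPROX_NONE)[0]:
        a=cv2.contourArea(c)
        if not amin<a<amax: continue
        w=np.array([wray(p,s,q,z)[:2]*1000 for q in c[:,0,:]],np.float32)
        r=cv2.minAreaRect(w);b=cv2.boxPoints(r);e=max((b[1]-b[0],b[2]-b[1]),key=np.linalg.norm)
        print(a,c[:,0].mean(0).round(),'c',np.round(r[0],1),np.round(r[1],1),'axis',round(np.arctan(e[1]/e[0]),3))
E
python3 - <<'E'
from h import *
s=bot.observe();p=bot.grab_frame('wrist')
for y,x in((190,273),(210,273),(175,130),(190,130),(260,128)): print(p['img'][y,x])
wseg(p,s,(0,0,90),(180,50,255),.025,300,6000)
E
```

```text
[131 125 130]
[130 124 127]
[143 134 134]
[137 128 129]
[66 59 63]
971.5 [122. 272.] c [ 459.6 -253.7] [24.2 54.7] axis -1.481
1833.5 [270. 199.] c [ 557.6 -381.6] [23.7 54.5] axis -1.381
1458.0 [124. 180.] c [ 551.3 -254.6] [24.7 55.1] axis -1.374
```

```bash

python3 -m jog '[[[4,-4,30,0,0,0,1],[0,0,40,0,0,0,1],[0,0,40,0,0,0,1],[0,0,20,0,0,0,1],[0,0,0,0,0,0,1]]]' 40;python3 -m jog '[[[0,0,0,0,0,0,0.3],[0,0,0,0,0,0,0.3],[0,0,0,0,0,0,0.3],[0,0,0,0,0,0,0.3],[0,0,0,0,0,0,0.3]]]' 40
```

```text
clock: 2.7
position: [0.5549, -0.382, 0.0738]
tool_rot: [-3.139, 0.003, 0.19]
force: [0.4, -0.5, -0.2]
grip_width: 0.0852
finger_force: 0.0
clock: 3.2
position: [0.5571, -0.3828, 0.0782]
tool_rot: [3.139, -0.002, 0.19]
force: [-2.0, -0.5, 6.6]
grip_width: 0.0555
finger_force: 42.1
```

```bash

python3 -m jog '[[[0,0,-50,0,0,0,0.3],[0,0,-50,0,0,0,0.3],[0,-20,-50,0,0,0,0.3],[0,-45,-20,0,0,0.1,0.3],[0,-45,0,0,0,0.1,0.3]]]' ;python3 -m jog '[[[0,-48,0,0,0,0.1,0.3],[0,-48,0,0,0,0.07,0.3],[0,-48,0,0,0,0,0.3],[0,-48,0,0,0,0,0.3],[0,-48,0,0,0,0,0.3]]]';python3 - <<'E'
from h import *
go(.48,.095,.26,-.177)
E
```

```text
clock: 3.7
position: [0.5406, -0.275, 0.2472]
tool_rot: [3.139, -0.007, -0.016]
force: [1.0, 0.3, -1.5]
grip_width: 0.0554
finger_force: 43.7
clock: 4.2
position: [0.572, -0.0354, 0.2441]
tool_rot: [-3.141, -0.002, -0.179]
force: [0.6, -0.5, 0.0]
grip_width: 0.0549
finger_force: 43.6
nowaxes tx,ty,tz= [-113.8 -111.9  -15.9] wz= -0.002
afterturn tx,ty,tz= [-113.5 -112.2  -15.9] wz= -0.002
```

```bash

python3 -m jog '[[[-37,-37,-5,0,0,0,0.3],[-37,-37,-5,0,0,0,0.3],[-38,-37,-5,0,0,0,0.3],[0,0,0,0,0,0,0.3],[0,0,0,0,0,0,0.3]]]' ;python3 - <<'E'
from h import *
s=bot.observe();p=bot.grab_frame('wrist');save(p,'w2')
print(s['grip_width'])
for q in('rail_mid','turnbuckle_mid'):
  for r in bot.spot_point(q,p): print(q,r['conf'],r['xyz'])
wseg(p,s,(60,80,30),(95,255,255),.05,300,60000,(0,0,560,420))
E
```

```text
clock: 4.7
position: [0.486, 0.0859, 0.2581]
tool_rot: [-3.14, -0.002, -0.177]
force: [0.8, -0.0, -0.4]
grip_width: 0.0549
finger_force: 43.6
0.054921827915273495
rail_mid 0.64 [0.4858, 0.0868, 0.1917]
turnbuckle_mid 0.7 [0.5944, 0.2055, 0.0665]
2382.0 [268. 142.] c [537.2  86.5] [22.5 94.3] axis -0.175
1262.5 [266.  39.] c [625.3  70.8] [22.6 48.2] axis -0.177
```

View pics/w2.png

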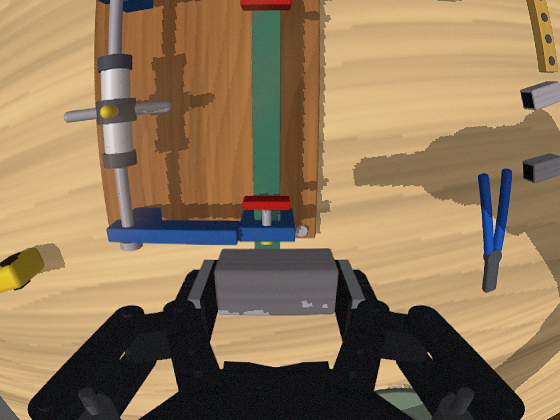

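The rail is at columns 252–280 and the pads at rows 203 and 3. The held spacer sits square at (275,280), between fingers, with the turnbuckle's yellow bar up at (110,112).

```bash
python3 - <<'E'
from h import *
go(.5985,.0756,.135,-.177)
E
```

```text
nowaxes tx,ty,tz= [111.6 -11.8 122.1] wz= -0.004
afterturn tx,ty,tz= [111.6 -11.4 122.1] wz= -0.004
```

```bash

python3 -m jog '[[[38,-4,10,0,0,0,0.3],[38,-4,10,0,0,0,0.3],[36,-4,10,0,0,0,0.3],[0,0,45,0,0,0,0.3],[0,0,45,0,0,0,0.3]]]' ;python3 -m jog '[[[0,0,0,0,0,0,0.3],[0,0,0,0,0,0,0.3]]]' ;python3 - <<'E'
from h import *
go(.5985,.0756,.128,-.177)
E
```

```text
clock: 5.35
position: [0.5998, 0.0753, 0.1354]
tool_rot: [-3.141, -0.002, -0.182]
force: [0.6, 0.5, -1.5]
grip_width: 0.0551
finger_force: 43.7
clock: 5.55
position: [0.5986, 0.0759, 0.1372]
tool_rot: [3.141, 0.001, -0.181]
force: [0.4, 0.5, 0.4]
grip_width: 0.0556
finger_force: 43.7
nowaxes tx,ty,tz= [-0.1  0.4  9.2] wz= -0.004
afterturn tx,ty,tz= [-0.1  0.4  9.2] wz= -0.004
```

```bash

python3 -m jog '[[[0,0,5,0,0,0,0.3],[0,0,3,0,0,0,0.3],[0,0,2,0,0,0,0.3],[0,0,0,0,0,0,0.3],[0,0,0,0,0,0,0.3]]]'
```

```text
clock: 6.05
position: [0.5989, 0.0769, 0.1282]
tool_rot: [-3.141, -0.002, -0.179]
force: [-3.6, -0.5, 14.1]
grip_width: 0.0549
finger_force: 45.3
```

```bash

python3 -m jog '[[[0,0,0,0,0,0,1],[0,0,0,0,0,0,1],[0,0,0,0,0,0,1],[0,0,-40,0,0,0,1],[0,0,-45,0,0,0,1]]]'; python3 -m jog '[[[0,48,-10,0,0,0,1],[0,48,0,0,0,-0.1,1],[0,48,0,0,0,-0.1,1],[0,48,0,0,0,-0.1,1],[0,48,0,0,0,-0.07,1]]]';python3 - <<'E'
from h import *
go(.551,-.2546,.1,.194)
E
```

```text
clock: 6.55
position: [0.5976, 0.0767, 0.2114]
tool_rot: [3.14, 0.003, -0.179]
force: [0.6, 0.2, 1.1]
grip_width: 0.0857
finger_force: 0.0
clock: 7.05
position: [0.5837, -0.1631, 0.2219]
tool_rot: [3.142, -0.0, 0.195]
force: [1.0, 0.6, 0.1]
grip_width: 0.0855
finger_force: 0.0
nowaxes tx,ty,tz= [-49.8  83.4 121.9] wz= 0.001
afterturn tx,ty,tz= [-49.7  83.5 121.9] wz= 0.001
```

```bash

python3 -m jog '[[[-25,42,10,0,0,0,1],[-25,42,10,0,0,0,1],[0,0,45,0,0,0,1],[0,0,45,0,0,0,1],[0,0,0,0,0,0,1]]]'; python3 - <<'E'
from h import *
go(.551,-.2546,.08,.194)
E
```

```text
clock: 7.55
position: [0.5485, -0.2522, 0.1068]
tool_rot: [-3.137, 0.007, 0.191]
force: [-1.0, 0.0, 1.0]
grip_width: 0.0849
finger_force: 0.0
nowaxes tx,ty,tz= [ 2.   2.9 26.8] wz= -0.003
afterturn tx,ty,tz= [ 2.   2.9 26.8] wz= -0.003
```

```bash

python3 -m jog '[[[1,2,15,0,0,0,1],[0,0,12,0,0,0,1],[0,0,0,0,0,0,0.3],[0,0,0,0,0,0,0.3],[0,0,0,0,0,0,0.3]]]' 40; python3 -m jog '[[[0,0,0,0,0,0,0.3],[0,0,0,0,0,0,0.3]]]'; python3 -m jog '[[[0,0,-50,0,0,0,0.3],[0,0,-50,0,0,0,0.3],[0,-40,-40,0,0,0.1,0.3],[0,-48,0,0,0,0.1,0.3],[0,-48,0,0,0,0.1,0.3]]]';python3 -m jog '[[[0,-48,0,0,0,0.07,0.3],[0,-48,0,0,0,0,0.3],[0,-48,0,0,0,0,0.3]]]';python3 - <<'E'
from h import *
go(.5709,.0805,.135,-.177)
E
```

```text
clock: 8.05
position: [0.553, -0.2549, 0.0859]
tool_rot: [3.141, -0.001, 0.191]
force: [-0.7, 0.8, 1.3]
grip_width: 0.0546
finger_force: 42.1
clock: 8.25
position: [0.553, -0.2549, 0.0859]
tool_rot: [3.141, -0.001, 0.191]
force: [-1.5, 1.8, 6.9]
grip_width: 0.0548
finger_force: 42.7
clock: 8.75
position: [0.5416, -0.1235, 0.222]
tool_rot: [-3.142, -0.003, -0.115]
force: [1.7, 0.8, -1.6]
grip_width: 0.0545
finger_force: 46.9
clock: 9.05
position: [0.5643, 0.0199, 0.2209]
tool_rot: [-3.141, -0.001, -0.179]
force: [1.0, -0.1, -0.4]
grip_width: 0.0545
finger_force: 46.9
nowaxes tx,ty,tz= [ -4.3 -60.8  85.9] wz= -0.002
afterturn tx,ty,tz= [ -4.2 -60.8  85.9] wz= -0.002
```

```bash

python3 -m jog '[[[-3,-30,5,0,0,0,0.3],[-2,-31,5,0,0,0,0.3],[0,0,30,0,0,0,0.3],[0,0,32,0,0,0,0.3],[0,0,0,0,0,0,0.3]]]'; python3 -m jog '[[[0,0,0,0,0,0,0.3]]]';python3 - <<'E'
from h import *
go(.5709,.0805,.135,-.177)
p=bot.grab_frame('wrist');save(p,'w3')
E
```

```text
clock: 9.55
position: [0.5686, 0.0789, 0.1455]
tool_rot: [3.14, 0.004, -0.178]
force: [-0.7, -0.3, -1.1]
grip_width: 0.0546
finger_force: 46.9
clock: 9.65
position: [0.5704, 0.0787, 0.1488]
tool_rot: [3.142, -0.0, -0.179]
force: [0.4, 0.3, 0.1]
grip_width: 0.0546
finger_force: 46.9
nowaxes tx,ty,tz= [ 0.2 -1.9 13.8] wz= -0.002
afterturn tx,ty,tz= [ 0.2 -1.9 13.8] wz= -0.002
```

View pics/w3.png

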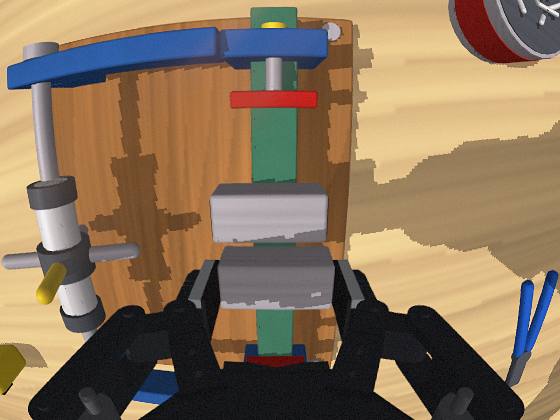

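C lies square on the rail at (270,212). The held spacer is lined up behind it at (275,283), a few mm clear.

```bash

python3 -m jog '[[[-1,0,6,0,0,0,0.3],[0,0,4,0,0,0,0.3],[0,0,0,0,0,0,0.3]]]';python3 -m jog '[[[0,0,3,0,0,0,0.3],[0,0,0,0,0,0,0.3],[0,0,0,0,0,0,0.3]]]'; python3 -m jog '[[[0,0,3,0,0,0,0.3],[0,0,0,0,0,0,0.3],[0,0,0,0,0,0,0.3]]]'
```

```text
clock: 10.0
position: [0.5691, 0.0789, 0.138]
tool_rot: [-3.141, -0.0, -0.179]
force: [0.0, -0.4, -0.8]
grip_width: 0.0543
finger_force: 46.9
clock: 10.3
position: [0.5695, 0.0789, 0.1359]
tool_rot: [-3.141, -0.001, -0.179]
force: [-3.1, -0.9, 16.5]
grip_width: 0.055
finger_force: 48.6
clock: 10.6
position: [0.5703, 0.0787, 0.1348]
tool_rot: [-3.141, -0.003, -0.18]
force: [-10.8, -2.9, 50.7]
grip_width: 0.0545
finger_force: 53.9
```

```bash

python3 -m jog '[[[0,0,-3,0,0,0,0.3],[0,0,-1,0,0,0,1],[0,0,0,0,0,0,1],[0,0,0,0,0,0,1],[0,0,-45,0,0,0,1]]]'; python3 -m jog '[[[0,15,-40,0,0,0,1],[-10,48,0,0,0,-0.1,1],[-10,48,0,0,0,-0.1,1],[-20,45,0,0,0,-0.07,1],[-20,45,0,0,0,0,1]]]';python3 - <<'E'
from h import *
go(.4596,-.2537,.1,.095)
E
```

```text
clock: 11.1
position: [0.5669, 0.0787, 0.1768]
tool_rot: [3.138, 0.008, -0.179]
force: [-0.6, 1.7, 0.8]
grip_width: 0.0854
finger_force: 0.0
clock: 11.6
position: [0.4983, -0.1219, 0.2208]
tool_rot: [-3.141, 0.0, 0.094]
force: [1.3, -0.4, -0.1]
grip_width: 0.0855
finger_force: 0.0
nowaxes tx,ty,tz= [-50.9 127.6 120.8] wz= -0.001
afterturn tx,ty,tz= [-51.  127.5 120.8] wz= -0.001
```

```bash

python3 -m jog '[[[-25,44,0,0,0,0,1],[-25,44,0,0,0,0,1],[0,40,10,0,0,0,1],[0,0,10,0,0,0,1],[0,0,0,0,0,0,1]]]'; python3 - <<'E'
from h import *
s=bot.observe();p=bot.grab_frame('wrist');save(p,'w4')
wseg(p,s,(0,0,90),(180,50,255),.025,300,9000)
wseg(p,s,(105,120,60),(130,255,255),.012,200,9000,(0,0,560,420))
go(.4596,-.2537,.1,.095)
E
```

```text
clock: 12.1
position: [0.461, -0.2517, 0.1996]
tool_rot: [-3.14, 0.002, 0.089]
force: [-0.3, 0.4, 0.8]
grip_width: 0.0857
finger_force: 0.0
1704.5 [277. 210.] c [ 459.  -252.7] [23.6 54.4] axis -1.481
1357.0 [203. 247.] c [ 410.4 -189.4] [ 13.1 109.3] axis -0.091
934.5 [172. 232.] c [ 426.  -161.5] [72.  13.4] axis 0.156
1021.5 [511. 172.] c [ 516.3 -479.4] [73.  27.9] axis 1.277
nowaxes tx,ty,tz= [ -2.1   2.7 100.3] wz= -0.004
afterturn tx,ty,tz= [ -2.2   2.7 100.3] wz= -0.004
```

View pics/w4.png

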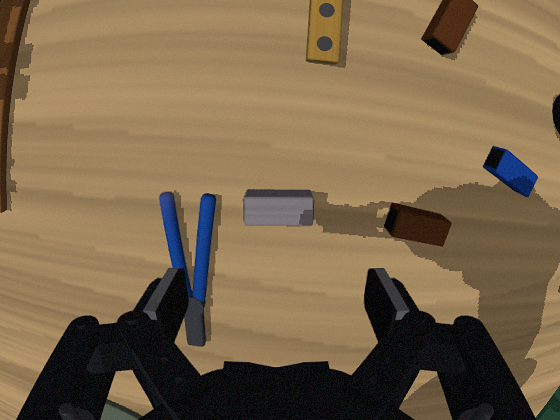

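Spacer A is at (277,210) and the blue pliers handle at (205,245). The gap is 24 mm, so I descend offset to the right with the fingers slightly narrowed.

```bash

python3 -m jog '[[[-1,8,30,0,0,0,0.9],[0,0,45,0,0,0,0.9],[0,0,30,0,0,0,0.9],[0,0,9,0,0,0,0.9],[0,0,0,0,0,0,0.9]]]' 40; python3 -m jog '[[[0,0,0,0,0,0,0.3],[0,0,0,0,0,0,0.3],[0,0,0,0,0,0,0.3],[0,0,0,0,0,0,0.3],[0,0,0,0,0,0,0.3]]]';
```

```text
clock: 12.65
position: [0.4616, -0.2583, 0.0866]
tool_rot: [-3.141, 0.001, 0.092]
force: [0.3, 0.3, -0.2]
grip_width: 0.0767
finger_force: 0.0
clock: 13.15
position: [0.4623, -0.2593, 0.0889]
tool_rot: [3.141, -0.002, 0.091]
force: [-2.8, 3.0, 10.1]
grip_width: 0.0543
finger_force: 39.9
```

```bash

python3 -m jog '[[[0,0,-50,0,0,0,0.3],[0,0,-50,0,0,0,0.3],[10,-40,-35,0,0,0.1,0.3],[20,-45,0,0,0,0.1,0.3],[20,-45,0,0,0,0.07,0.3]]]';python3 -m jog '[[[20,-45,0,0,0,0,0.3],[20,-45,0,0,0,0,0.3],[20,-45,0,0,0,0,0.3],[0,-40,0,0,0,0,0.3],[0,0,0,0,0,0,0.3]]]';python3 - <<'E'
from h import *
go(.543,.083,.15,-.177)
E
```

```text
clock: 13.65
position: [0.5131, -0.1331, 0.2223]
tool_rot: [-3.141, -0.004, -0.185]
force: [1.5, -0.2, -0.3]
grip_width: 0.0544
finger_force: 43.8
clock: 14.15
position: [0.6036, 0.0339, 0.2205]
tool_rot: [-3.138, -0.001, -0.172]
force: [0.1, -1.3, -1.2]
grip_width: 0.0543
finger_force: 43.8
nowaxes tx,ty,tz= [-68.1 -38.   70.5] wz= 0.005
afterturn tx,ty,tz= [-68.3 -37.7  70.5] wz= 0.005
```

```bash

python3 -m jog '[[[-34,-19,0,0,0,0.005,0.3],[-34,-19,0,0,0,0,0.3],[0,0,35,0,0,0,0.3],[0,0,35,0,0,0,0.3],[0,0,0,0,0,0,0.3]]]';python3 -m jog '[[[0,0,0,0,0,0,0.3]]]';python3 - <<'E'
from h import *
go(.543,.083,.139,-.177)
p=bot.grab_frame('wrist');save(p,'w5')
E
```

```text
clock: 14.65
position: [0.5412, 0.0767, 0.1475]
tool_rot: [3.14, 0.004, -0.184]
force: [-0.5, 0.2, -0.4]
grip_width: 0.0543
finger_force: 43.8
clock: 14.75
position: [0.5431, 0.0766, 0.1506]
tool_rot: [-3.141, -0.0, -0.185]
force: [0.6, -0.7, -0.2]
grip_width: 0.0546
finger_force: 43.8
nowaxes tx,ty,tz= [-1.2 -6.2 11.6] wz= -0.008
afterturn tx,ty,tz= [-1.2 -6.3 11.6] wz= -0.008
```

View pics/w5.png

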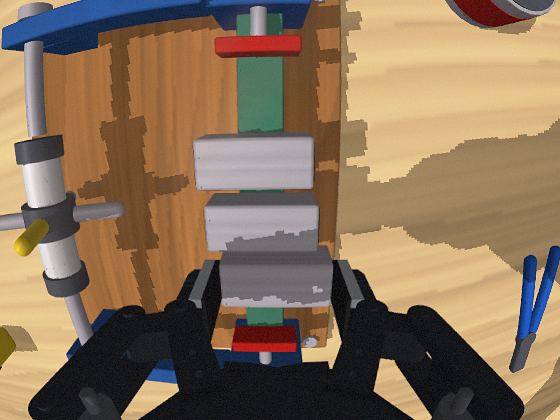

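C and B lie square on the rail at (255,162) and (262,222). The held one at (275,280) needs about 6 mm to the left.

```bash

python3 -m jog '[[[-1,-6,0,0,0,-0.008,0.3],[0,0,6,0,0,0,0.3],[0,0,4,0,0,0,0.3],[0,0,0,0,0,0,0.3]]]';python3 -m jog '[[[0,0,2,0,0,0,0.3],[0,0,0,0,0,0,0.3],[0,0,0,0,0,0,0.3]]]'
```

```text
clock: 15.2
position: [0.543, 0.0831, 0.1391]
tool_rot: [-3.141, -0.0, -0.176]
force: [0.3, 1.5, -0.7]
grip_width: 0.0541
finger_force: 43.8
clock: 15.5
position: [0.5432, 0.083, 0.1388]
tool_rot: [-3.141, -0.001, -0.177]
force: [-9.7, -0.1, 33.6]
grip_width: 0.054
finger_force: 47.3
```

```bash

python3 -m jog '[[[0,0,-1.5,0,0,0,0.3],[0,0,0,0,0,0,1],[0,0,0,0,0,0,1],[0,0,0,0,0,0,1],[0,0,-45,0,0,0,1]]]'; python3 -m jog '[[[10,0,-45,0,0,0,1],[20,-45,-10,0,0,0,0],[0,-48,0,0,0,0,0],[0,-48,0,0,0,0,0],[0,-48,0,0,0,0,0]]]';python3 -m jog '[[[0,0,0,0,0,0,0],[0,0,0,0,0,0,0]]]';python3 - <<'E'
from h import *
s=bot.observe();print(s['position'],s['tool_rot'])
p=bot.grab_frame('wrist');save(p,'w6')
t=bot.grab_frame('top')
for q in('turnbuckle_mid','rail_mid'):
  for r in bot.spot_point(q,t)+bot.spot_point(q,p): print(q,r['conf'],r['xyz'])
E
```

```text
clock: 16.0
position: [0.5407, 0.0826, 0.1799]
tool_rot: [3.138, 0.008, -0.176]
force: [0.0, 0.3, 1.2]
grip_width: 0.0858
finger_force: 0.0
clock: 16.5
position: [0.6055, 0.2653, 0.2387]
tool_rot: [3.142, 0.0, -0.177]
force: [0.2, -0.0, -0.1]
grip_width: 0.0283
finger_force: 0.0
clock: 16.7
position: [0.605, 0.2645, 0.238]
tool_rot: [3.141, 0.001, -0.174]
force: [-0.5, -0.3, -0.1]
grip_width: 0.0
finger_force: 0.0
[0.60502789 0.26452856 0.23799984] [ 3.14094295e+00  7.28479387e-04 -1.74379533e-01]
turnbuckle_mid 0.55 [0.5915, 0.2096, 0.063]
turnbuckle_mid 0.97 [0.5909, 0.2057, 0.0629]
rail_mid 0.97 [0.5712, 0.0788, 0.0514]
rail_mid 0.92 [0.5678, 0.076, 0.0489]
```

View pics/w6.png

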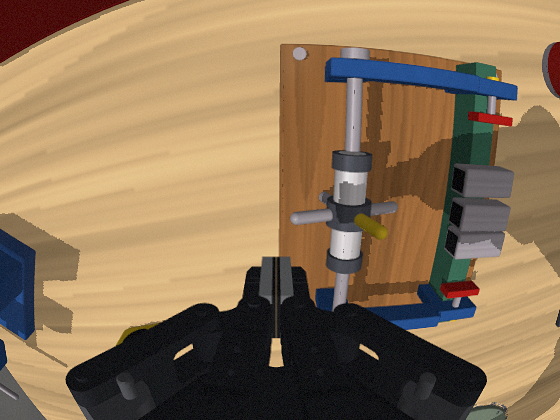

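All three spacers lie across the rail, at (483,182), (480,215) and (475,243). The shut fingertips are at (275,258), which fits a 72 mm reach. The yellow bar points up at (370,226), so I push it first.

```bash

python3 -m jog '[[[-2,15,0,0,0,0,0],[0,15,20,0,0,0,0],[0,0,30,0,0,0,0],[0,0,21,0,0,0,0],[0,0,0,0,0,0,0]]]'; python3 -m jog '[[[0,8,0,0,0,0,0],[0,12,0,0,0,0,0],[0,11,5,0,0,0,0],[0,10,8,0,0,0,0],[0,3.5,5,0,0,0,0]]]'; python3 - <<'E'
from h import *
s=bot.observe();P=s['position'];print(s['force'],P[0]*.1751+P[1]*.9845-.3085-.0145,P[2]-.132)
p=bot.grab_frame('top');q=bot.grab_frame('side')
a=p['img'][150:260,160:270];b=q['img'][120:205,215:325]
save({'img':np.hstack([cv2.resize(a,(400,400)),cv2.resize(b,(400,400))])},'c1')
E
```

```text
clock: 17.5
position: [0.597, 0.2327, 0.1654]
tool_rot: [3.139, 0.003, -0.177]
force: [-0.2, -0.0, -0.1]
grip_width: -0.0001
finger_force: 0.0
clock: 18.0
position: [0.5912, 0.1891, 0.1512]
tool_rot: [-3.14, -0.003, -0.178]
force: [1.4, 2.3, 8.0]
grip_width: 0.0002
finger_force: 4.0
[1.42374195 2.2599533  8.01064443] -0.03326137587279075 0.01923981071227482
```

View pics/c1.png

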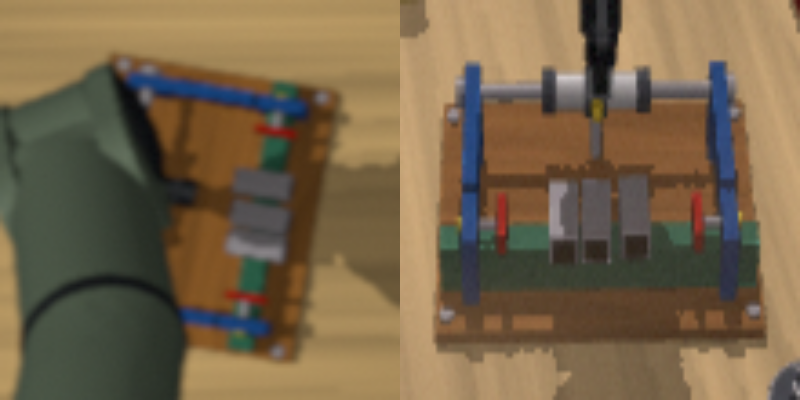

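The push worked. The yellow bar now leans well over towards the rail (right half, 597,110), and the row still stands square between the red pads. I'll repeat this as a cycle, tracking pad spacing in the side camera.

```bash
cat >> h.py <<'E'
def meas():
    s=bot.observe();P=s['position'];print('yf,zf',round(1e3*(P[0]*.1751+P[1]*.9845-.323),1),round(1e3*(P[2]-.132),1),'F',np.round(s['force'],1),s['clock'])
    q=bot.grab_frame('side');hsv=cv2.cvtColor(q['img'],cv2.COLOR_RGB2HSV)
    m=(cv2.inRange(hsv,(0,150,60),(6,255,255))|cv2.inRange(hsv,(174,150,60),(180,255,255)))
    k=np.zeros_like(m);k[140:190,225:315]=255;m&=k
    u=np.array([.9845,-.1751,0]);L=[]
    for c in cv2.findContours(m,cv2.RETR_EXTERNAL,cv2.CHAIN_APPROX_NONE)[0]:
        M=cv2.moments(c)
        if M['m00']>=5: L.append(1e3*onz(q,(M['m10']/M['m00'],M['m01']/M['m00']),.062)@u-547)
    print('pads',np.round(sorted(L),1))
    return q
E
python3 -c "
from h import *
meas()"
python3 -m jog '[[[0,0,-25,0,0,0,0],[0,0,-22,0,0,0,0],[0,-33,0,0,0,0,0],[0,-34,0,0,0,0,0],[0,0,0,0,0,0,0]]]'; python3 -m jog '[[[0,0,28,0,0,0,0],[0,11,0,0,0,0,0],[0,10,0,0,0,0,0],[0,10,0,0,0,0,0],[0,12,0,0,0,0,0]]]';python3 -m jog '[[[0,11,5,0,0,0,0],[0,10,8,0,0,0,0],[0,3,5,0,0,0,0]]]';python3 -c "
from h import *
meas()"
```

```text
yf,zf -33.4 18.7 F [ 1.4 -0.   2.2] 18.1
pads [-84.1  80.1]
clock: 18.65
position: [0.6016, 0.2613, 0.1973]
tool_rot: [-3.139, 0.0, -0.172]
force: [-0.9, 0.4, -0.5]
grip_width: -0.0001
finger_force: 0.0
clock: 19.15
position: [0.5951, 0.2137, 0.1707]
tool_rot: [-3.139, -0.002, -0.177]
force: [1.5, 5.5, -2.2]
grip_width: -0.0003
finger_force: 2.6
clock: 19.45
position: [0.5912, 0.1886, 0.1527]
tool_rot: [-3.14, -0.003, -0.178]
force: [0.4, 0.1, 10.0]
grip_width: 0.0
finger_force: 4.0
yf,zf -33.8 20.7 F [ 0.4  0.1 10. ] 19.45
pads [-79.8  76.5]
```

```bash

python3 -m jog '[[[0,0,-25,0,0,0,0],[0,0,-22,0,0,0,0],[0,-33,0,0,0,0,0],[0,-34,0,0,0,0,0],[0,0,0,0,0,0,0]]]'; python3 -m jog '[[[0,0,30,0,0,0,0],[0,11,0,0,0,0,0],[0,10,0,0,0,0,0],[0,10,0,0,0,0,0],[0,12,0,0,0,0,0]]]';python3 -m jog '[[[0,11,5,0,0,0,0],[0,10,8,0,0,0,0],[0,4,5,0,0,0,0]]]';python3 -c "
from h import *
meas()"
python3 -m jog '[[[0,0,-25,0,0,0,0],[0,0,-22,0,0,0,0],[0,-33,0,0,0,0,0],[0,-34,0,0,0,0,0],[0,0,0,0,0,0,0]]]'; python3 -m jog '[[[0,0,29,0,0,0,0],[0,11,0,0,0,0,0],[0,10,0,0,0,0,0],[0,10,0,0,0,0,0],[0,12,0,0,0,0,0]]]';python3 -m jog '[[[0,11,5,0,0,0,0],[0,10,8,0,0,0,0],[0,3,5,0,0,0,0]]]';python3 -c "
from h import *
q=meas()
b=q['img'][120:205,215:325];save({'img':cv2.resize(b,(600,464))},'c2')"
```

```text
clock: 20.0
position: [0.6021, 0.2602, 0.1993]
tool_rot: [-3.138, -0.001, -0.173]
force: [-0.9, 0.3, -0.2]
grip_width: 0.0002
finger_force: 0.0
clock: 20.5
position: [0.5953, 0.2133, 0.1701]
tool_rot: [-3.139, -0.002, -0.177]
force: [2.1, 5.4, -2.5]
grip_width: -0.0001
finger_force: 2.6
clock: 20.8
position: [0.5912, 0.1877, 0.152]
tool_rot: [-3.14, -0.003, -0.178]
force: [1.7, 4.3, 5.6]
grip_width: -0.0004
finger_force: 3.5
yf,zf -34.7 20.0 F [1.7 4.3 5.6] 20.8
pads [-74.9  71.1]
clock: 21.35
position: [0.6019, 0.2592, 0.1984]
tool_rot: [-3.139, -0.001, -0.173]
force: [-1.3, -0.4, -0.2]
grip_width: 0.0002
finger_force: 0.0
clock: 21.85
position: [0.595, 0.2123, 0.1701]
tool_rot: [-3.139, -0.002, -0.177]
force: [1.5, 5.7, -2.3]
grip_width: 0.0001
finger_force: 2.6
clock: 22.15
position: [0.5911, 0.1875, 0.152]
tool_rot: [-3.14, -0.003, -0.178]
force: [1.6, 1.2, 8.1]
grip_width: 0.0
finger_force: 3.7
yf,zf -34.9 20.0 F [1.6 1.2 8.1] 22.15
pads [-70.   66.9]
```

View pics/c2.png

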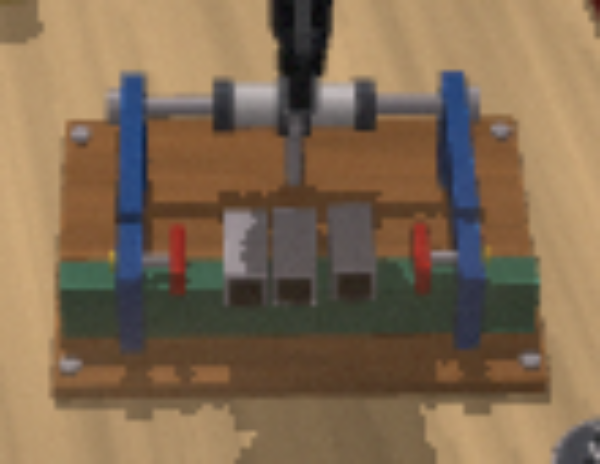

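The pads are closing at 5 mm per side per push, with the spacers still square at (245,257), (295,257) and (352,252). About seven more pushes are needed.

```bash

python3 -m jog '[[[0,0,-25,0,0,0,0],[0,0,-22,0,0,0,0],[0,-33,0,0,0,0,0],[0,-34,0,0,0,0,0],[0,0,0,0,0,0,0]]]' >/dev/null; python3 -m jog '[[[0,0,29,0,0,0,0],[0,11,0,0,0,0,0],[0,10,0,0,0,0,0],[0,10,0,0,0,0,0],[0,12,0,0,0,0,0]]]'|grep force:;python3 -m jog '[[[0,11,5,0,0,0,0],[0,10,8,0,0,0,0],[0,3,5,0,0,0,0]]]'|grep force:
python3 -m jog '[[[0,0,-25,0,0,0,0],[0,0,-22,0,0,0,0],[0,-33,0,0,0,0,0],[0,-34,0,0,0,0,0],[0,0,0,0,0,0,0]]]' >/dev/null; python3 -m jog '[[[0,0,29,0,0,0,0],[0,11,0,0,0,0,0],[0,10,0,0,0,0,0],[0,10,0,0,0,0,0],[0,12,0,0,0,0,0]]]'|grep force:;python3 -m jog '[[[0,11,5,0,0,0,0],[0,10,8,0,0,0,0],[0,3,5,0,0,0,0]]]'|grep force:
python3 -c "
from h import *
meas()"
python3 -m jog '[[[0,0,-25,0,0,0,0],[0,0,-22,0,0,0,0],[0,-33,0,0,0,0,0],[0,-34,0,0,0,0,0],[0,0,0,0,0,0,0]]]' >/dev/null; python3 -m jog '[[[0,0,29,0,0,0,0],[0,11,0,0,0,0,0],[0,10,0,0,0,0,0],[0,10,0,0,0,0,0],[0,12,0,0,0,0,0]]]'|grep force:;python3 -m jog '[[[0,11,5,0,0,0,0],[0,10,8,0,0,0,0],[0,3,5,0,0,0,0]]]'|grep force:
python3 -m jog '[[[0,0,-25,0,0,0,0],[0,0,-22,0,0,0,0],[0,-33,0,0,0,0,0],[0,-34,0,0,0,0,0],[0,0,0,0,0,0,0]]]' >/dev/null; python3 -m jog '[[[0,0,29,0,0,0,0],[0,11,0,0,0,0,0],[0,10,0,0,0,0,0],[0,10,0,0,0,0,0],[0,12,0,0,0,0,0]]]'|grep force:;python3 -m jog '[[[0,11,5,0,0,0,0],[0,10,8,0,0,0,0],[0,3,5,0,0,0,0]]]'|grep force:
python3 -c "
from h import *
q=meas()
b=q['img'][120:205,215:325];save({'img':cv2.resize(b,(600,464))},'c3')"
```

```text
force: [-0.2, 6.3, -3.1]
finger_force: 2.6
force: [0.2, 1.6, 7.0]
finger_force: 3.7
force: [0.9, 5.8, -2.0]
finger_force: 2.6
force: [0.7, -0.0, 7.1]
finger_force: 3.7
yf,zf -35.1 20.0 F [ 0.7 -0.   7.1] 24.8
pads [-61.   56.7]
force: [2.1, 5.7, -1.8]
finger_force: 2.6
force: [0.6, 2.0, 7.1]
finger_force: 3.7
force: [1.9, 6.8, -3.1]
finger_force: 2.6
force: [0.5, 0.9, 8.3]
finger_force: 3.7
yf,zf -35.0 20.0 F [0.5 0.9 8.3] 27.45
pads [-50.8  47.4]
```

View pics/c3.png

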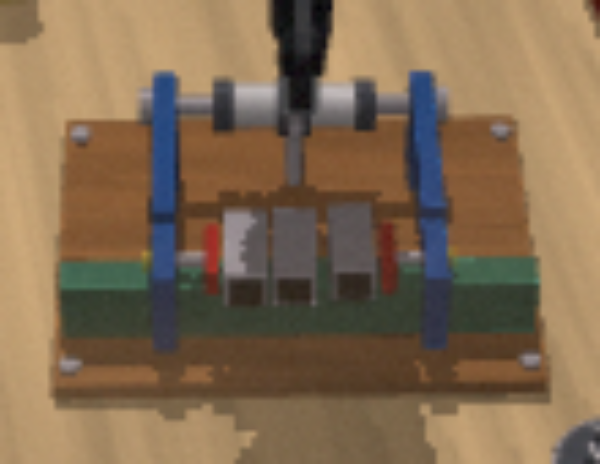

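Eight pushes done, θ ≈ 12.1. The pads at (211,257) and (388,257) are just short of the row. Three more pushes.

```bash

python3 -m jog '[[[0,0,-25,0,0,0,0],[0,0,-22,0,0,0,0],[0,-33,0,0,0,0,0],[0,-34,0,0,0,0,0],[0,0,0,0,0,0,0]]]' >/dev/null; python3 -m jog '[[[0,0,29,0,0,0,0],[0,11,0,0,0,0,0],[0,10,0,0,0,0,0],[0,10,0,0,0,0,0],[0,12,0,0,0,0,0]]]'|grep force:;python3 -m jog '[[[0,11,5,0,0,0,0],[0,10,8,0,0,0,0],[0,3,5,0,0,0,0]]]'|grep force:
python3 -c "
from h import *
meas()"
python3 -m jog '[[[0,0,-25,0,0,0,0],[0,0,-22,0,0,0,0],[0,-33,0,0,0,0,0],[0,-34,0,0,0,0,0],[0,0,0,0,0,0,0]]]' >/dev/null; python3 -m jog '[[[0,0,29,0,0,0,0],[0,11,0,0,0,0,0],[0,10,0,0,0,0,0],[0,10,0,0,0,0,0],[0,12,0,0,0,0,0]]]'|grep force:;python3 -m jog '[[[0,11,5,0,0,0,0],[0,10,8,0,0,0,0],[0,3,5,0,0,0,0]]]'|grep force:
python3 -c "
from h import *
meas()"
python3 -m jog '[[[0,0,-25,0,0,0,0],[0,0,-22,0,0,0,0],[0,-33,0,0,0,0,0],[0,-34,0,0,0,0,0],[0,0,0,0,0,0,0]]]' >/dev/null; python3 -m jog '[[[0,0,29,0,0,0,0],[0,11,0,0,0,0,0],[0,10,0,0,0,0,0],[0,10,0,0,0,0,0],[0,12,0,0,0,0,0]]]'|grep force:;python3 -m jog '[[[0,11,5,0,0,0,0],[0,10,8,0,0,0,0],[0,3,5,0,0,0,0]]]'|grep force:
python3 -c "
from h import *
q=meas()
b=q['img'][120:205,215:325];save({'img':cv2.resize(b,(600,464))},'c4')
for r in bot.spot_point('guide_mid',q): print(r)"
```

```text
force: [1.3, 5.5, -1.9]
finger_force: 2.6
force: [0.6, 1.7, 7.2]
finger_force: 3.7
yf,zf -34.9 20.0 F [0.6 1.7 7.2] 28.8
pads [-47.5  44.1]
force: [2.2, 5.3, -2.6]
finger_force: 2.6
force: [-0.8, 0.2, 7.2]
finger_force: 3.8
yf,zf -35.0 20.1 F [-0.8  0.2  7.2] 30.15
pads [-44.5  40.2]
force: [0.7, 6.4, -2.2]
finger_force: 2.7
force: [0.6, 1.8, 7.7]
finger_force: 4.1
yf,zf -34.9 20.2 F [0.6 1.8 7.7] 31.5
pads [-44.4  39.9]
{'xyz': [0.6508, -0.2794, 0.0053], 'conf': 0.82}
{'xyz': [0.5049, -0.6159, -0.0007], 'conf': 0.66}
```

View pics/c4.png

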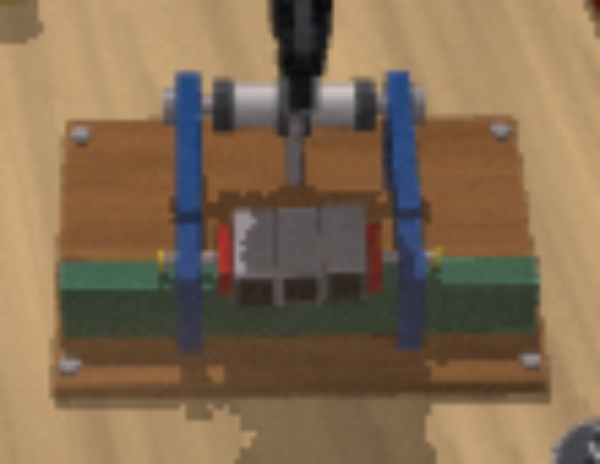

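The row is closed tight, with both yellow stems out at (160,260) and (437,260). Jaw spacing suggests about 5.5 mm pressed, so I add a partial push to near 7.5 mm and then go for the guide.

```bash

python3 -m jog '[[[0,0,-25,0,0,0,0],[0,0,-22,0,0,0,0],[0,-33,0,0,0,0,0],[0,-34,0,0,0,0,0],[0,0,0,0,0,0,0]]]' >/dev/null; python3 -m jog '[[[0,0,29,0,0,0,0],[0,11,0,0,0,0,0],[0,10,0,0,0,0,0],[0,10,0,0,0,0,0],[0,6,0,0,0,0,0]]]';python3 -m jog '[[[0,0,0,0,0,0,0],[0,-12,0,0,0,0,0],[0,0,-45,0,0,0,0],[0,0,-35,0,0,0,0],[0,45,0,0,0,0,0.8]]]';python3 -m jog '[[[0,49,0,0,0,0,0.8],[0,49,0,0,0,0,0.8],[0,49,0,0,0,0,0.8],[0,49,0,0,0,0,0.8],[0,49,0,0,0,0,0.8]]]'
python3 -c "
from h import *
q=meas()
b=q['img'][120:205,215:325];save({'img':cv2.resize(b,(600,464))},'c5')
p=bot.grab_frame('top')
for r in bot.spot_point('guide_mid',q)+bot.spot_point('guide_mid',p): print(r)
hsv=cv2.cvtColor(q['img'],cv2.COLOR_RGB2HSV)
m=cv2.inRange(hsv,(18,140,100),(32,255,255))
for c in cv2.findContours(m,cv2.RETR_EXTERNAL,cv2.CHAIN_APPROX_NONE)[0]:
    if 200<cv2.contourArea(c)<700:
        w=np.array([onz(q,k,.016)[:2]*1000 for k in c[:,0,:]],np.float32);print(cv2.minAreaRect(w))
go(.65,-.277,.2,.02+np.pi/2)
print(bot.observe()['qpos'])
"
```

```text
clock: 32.6
position: [0.5961, 0.2177, 0.1701]
tool_rot: [-3.14, -0.002, -0.178]
force: [0.5, 5.2, 3.4]
grip_width: 0.0002
finger_force: 2.6
clock: 33.1
position: [0.5911, 0.193, 0.252]
tool_rot: [-3.135, -0.005, -0.169]
force: [0.7, -1.1, -2.0]
grip_width: 0.0131
finger_force: 0.0
clock: 33.6
position: [0.5465, -0.0557, 0.248]
tool_rot: [3.141, 0.0, -0.175]
force: [0.6, 0.0, -0.1]
grip_width: 0.068
finger_force: 0.0
yf,zf -282.1 116.0 F [ 0.6  0.  -0.1] 33.6
pads [-44.5  40.7]
{'xyz': [0.6493, -0.2782, 0.0101], 'conf': 0.78}
{'xyz': [0.6489, -0.2749, 0.007], 'conf': 0.5}
((647.4120483398438, -277.11370849609375), (138.2085723876953, 27.1549072265625), 0.6368124485015869)
nowaxes tx,ty,tz= [140.7 200.2  47.9] wz= 1.373
afterturn tx,ty,tz= [224.  -98.6  47.9] wz= 1.373
[-0.02972937  0.47222408  0.02997079  1.85732471 -0.01870852  0.81242173
 -1.73901175]
```

View pics/c5.png

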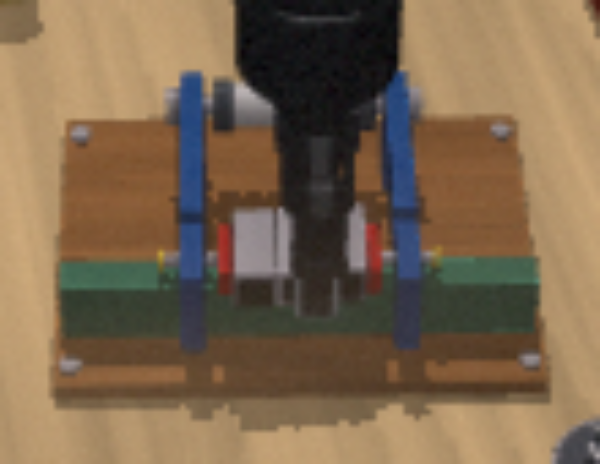

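Row still tight, with stems visible at (160,258) and (438,258). Jaw spacing gives about 7 mm pressed. Now to the guide.

```bash

python3 -m jog '[[[0,0,0,0,0,-0.1,0.8],[20,44,0,0,0,-0.095,0.8],[20,45,0,0,0,0,0.8],[20,45,0,0,0,0,0.8],[20,45,20,0,0,0,0.8]]]';python3 -m jog '[[[17,44,25,0,0,0,0.8],[0,0,0,0,0,0,0.8],[0,0,0,0,0,0,0.8]]]'
python3 -c "
from h import *
s=bot.observe();p=bot.grab_frame('wrist')
wseg(p,s,(18,120,80),(34,255,255),.016,800,20000,(0,0,560,420))
for r in bot.spot_point('guide_mid',p): print(r)
go(.648,-.2765,.077,.02)"
```

```text
clock: 34.3
position: [0.6273, -0.2314, 0.2308]
tool_rot: [3.141, -0.004, 0.021]
force: [0.5, 0.5, 1.0]
grip_width: 0.0687
finger_force: 0.0
clock: 34.6
position: [0.6419, -0.2708, 0.2041]
tool_rot: [-3.14, 0.002, 0.019]
force: [0.3, 0.9, -0.3]
grip_width: 0.0684
finger_force: 0.0
4642.5 [282. 187.] c [ 650.2 -274.7] [138.5  25.2] axis 0.023
{'xyz': [0.652, -0.2769, 0.0071], 'conf': 0.6}
nowaxes tx,ty,tz= [  5.7   6.9 128.8] wz= 0.001
afterturn tx,ty,tz= [  5.7   6.9 128.8] wz= 0.001
```

```bash

python3 -m jog '[[[7,5,35,0,0,0,0.8],[0,0,45,0,0,0,0.8],[0,0,35,0,0,0,0.8],[0,0,10,0,0,0,0.8],[0,0,0,0,0,0,0.8]]]' 60;python3 -m jog '[[[0,0,0,0,0,0,0.1],[0,0,0,0,0,0,0.1],[0,0,0,0,0,0,0.1],[0,0,0,0,0,0,0.1],[0,0,0,0,0,0,0.1]]]';python3 -m jog '[[[0,0,0,0,0,0,0.1],[0,0,0,0,0,0,0.1]]]'
```

```text
clock: 35.2
position: [0.6486, -0.2755, 0.0804]
tool_rot: [-3.141, 0.001, 0.02]
force: [-0.5, -0.1, 0.8]
grip_width: 0.0686
finger_force: 0.0
clock: 35.7
position: [0.6491, -0.2771, 0.0825]
tool_rot: [3.141, -0.002, 0.019]
force: [-3.1, 2.6, 14.2]
grip_width: 0.0227
finger_force: 58.8
clock: 35.9
position: [0.6492, -0.2771, 0.0826]
tool_rot: [3.141, -0.002, 0.019]
force: [-3.9, 1.5, 13.8]
grip_width: 0.0231
finger_force: 58.8
```

```bash

python3 -m jog '[[[0,0,-40,0,0,0,0.1],[0,0,-45,0,0,0,0.1],[0,0,-45,0,0,0,0.1],[0,-30,-20,0,0,0,0.1],[-10,-45,0,0,0,0.1,0.1]]]';python3 -m jog '[[[-3,-47,0,0,0,0.097,0.1],[0,-47,0,0,0,0,0.1],[0,-47,0,0,0,0,0.1],[0,-47,0,0,0,0,0.1],[0,-40,0,0,0,0,0.1]]]'
python3 -c "
from h import *
go(.5685,.0808,.175,-.177)"
```

```text
clock: 36.4
position: [0.6382, -0.2042, 0.2347]
tool_rot: [3.14, -0.007, -0.085]
force: [1.4, 2.0, -3.2]
grip_width: 0.0226
finger_force: 60.2
clock: 36.9
position: [0.67, 0.026, 0.2314]
tool_rot: [-3.141, -0.001, -0.177]
force: [1.1, -0.3, -2.5]
grip_width: 0.0228
finger_force: 60.2
nowaxes tx,ty,tz= [-109.6  -36.1   56.4] wz= -0.0
afterturn tx,ty,tz= [-109.6  -36.1   56.4] wz= -0.0
```

```bash

python3 -m jog '[[[-40,-12,0,0,0,0,0.1],[-40,-12,0,0,0,0,0.1],[-30,-12,10,0,0,0,0.1],[0,0,30,0,0,0,0.1],[0,0,16,0,0,0,0.1]]]';python3 -m jog '[[[0,0,0,0,0,0,0.1],[0,0,0,0,0,0,0.1]]]'
python3 -c "
from h import *
go(.5685,.0808,.1576,-.177)
p=bot.grab_frame('wrist');save(p,'w7')"
```

```text
clock: 37.4
position: [0.5672, 0.0787, 0.1741]
tool_rot: [-3.141, -0.0, -0.177]
force: [0.3, -0.4, -1.8]
grip_width: 0.0226
finger_force: 60.1
clock: 37.6
position: [0.5683, 0.0779, 0.1753]
tool_rot: [-3.141, -0.001, -0.179]
force: [0.3, -0.5, -1.4]
grip_width: 0.0226
finger_force: 60.1
nowaxes tx,ty,tz= [-0.4 -2.9 17.7] wz= -0.002
afterturn tx,ty,tz= [-0.4 -2.9 17.7] wz= -0.002
```

View pics/w7.png

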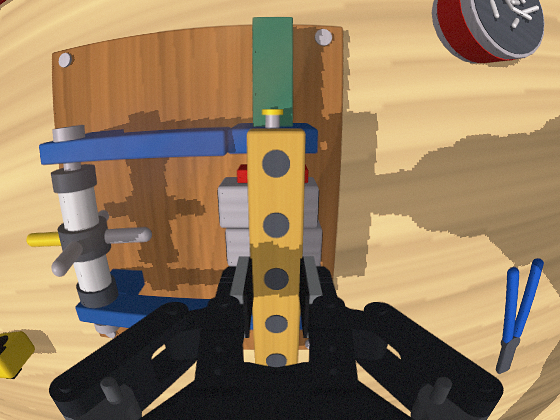

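The guide hangs parallel to the rail, its bushes in columns 275–277, over the row at (270,215). I'll shift 2 mm left and lower it.

```bash

python3 -m jog '[[[0,-2,8,0,0,0,0.1],[0,0,6,0,0,0,0.1],[0,0,0,0,0,0,0.1],[0,0,0,0,0,0,0.1]]]'|grep -E 'pos|force:';python3 -m jog '[[[0,0,2,0,0,0,0.1],[0,0,0,0,0,0,0.1],[0,0,0,0,0,0,0.1]]]'|grep -E 'pos|force:'
```

```text
position: [0.5683, 0.0799, 0.1604]
force: [-0.7, -0.7, -2.2]
finger_force: 60.2
position: [0.5684, 0.08, 0.1586]
force: [0.0, 0.2, -1.1]
finger_force: 60.2
```

```bash

python3 -m jog '[[[0,0,1,0,0,0,0.1],[0,0,0,0,0,0,0.1],[0,0,0,0,0,0,0.1]]]'|grep -E 'pos|force:'
```

```text
position: [0.5685, 0.08, 0.1576]
force: [0.2, -0.0, 0.3]
finger_force: 60.3
```

```bash

python3 -m jog '[[[0,0,1,0,0,0,0.1],[0,0,0,0,0,0,0.1]]]'|grep -E 'pos|force:'; python3 -m jog '[[[0,0,0,0,0,0,0.35],[0,0,0,0,0,0,0.5],[0,0,0,0,0,0,0.5],[0,0,-20,0,0,0,0.5],[0,0,-40,0,0,0,0.5]]]'; python3 -m jog '[[[0,0,-40,0,0,0,0.5],[-40,0,-40,0,0,0,0.5],[-40,0,-20,0,0,0,0.5],[0,0,0,0,0,0,0.5]]]'|grep force:
python3 -c "
from h import *
s=bot.observe();p=bot.grab_frame('wrist');save(p,'w8');q=meas()
wseg(p,s,(18,120,80),(34,255,255),.091,800,20000,(0,0,560,420))
b=q['img'][120:205,215:325]
save({'img':np.hstack([cv2.resize(b,(400,309)),cv2.resize(p['img'],(400,309))])},'c6')
for r in bot.spot_point('guide_mid',p)+bot.spot_point('guide_mid',q): print(r)"
```

```text
position: [0.5685, 0.08, 0.1575]
force: [-6.2, -1.2, 19.1]
finger_force: 62.5
clock: 39.35
position: [0.5672, 0.0798, 0.2149]
tool_rot: [3.14, 0.004, -0.178]
force: [0.3, 0.4, 0.2]
grip_width: 0.0427
finger_force: 0.0
force: [0.2, -1.2, -0.8]
finger_force: 0.0
yf,zf -144.2 181.5 F [ 0.7 -0.7 -1. ] 39.8
pads [40.3]
1205.5 [ 43. 256.] c [463.6 398.8] [ 35.7 112.9] axis -1.362
4007.0 [277. 107.] c [569.6  80.7] [ 24.1 143.5] axis -0.172
{'xyz': [0.5719, 0.0783, 0.0818], 'conf': 0.9}
{'xyz': [0.5716, 0.0757, 0.0821], 'conf': 0.84}
```

View pics/c6.png

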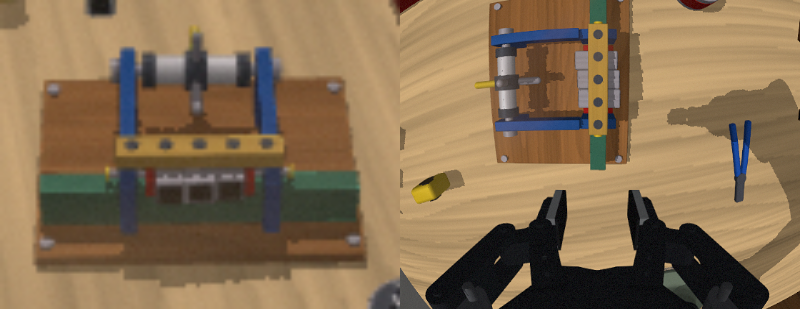

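The guide lies along the row, at (200,150) on the left and (597,80) on the right, within 2 mm of the rail middle. Before handing in, I check that no spacer was hidden under the arm at the start.

```bash
python3 -c "
from h import *
for n in('top','side'):
    p=bot.grab_frame(n)
    for r in bot.spot_point('spacer1_mid',p)+bot.trace('spacer1_mid',p): print(n,r['conf'],r['xyz'] if 'xyz' in r else np.argwhere(r['region']).mean(0))
    save(p,n+'9')
"
```

```text
top 0.6 [0.591, 0.0809, 0.0619]
side 0.57 [168.37209302 286.37209302]
```

View pics/top9.png

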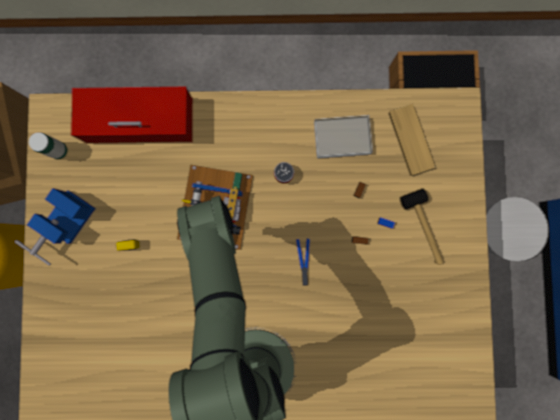

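The bench now holds only the brown look-alikes at (360,190) and (361,240), the blue one at (386,223) and the bystanders. No grey spacer is left over.

```bash
python3 -c "
from workcell import bot
print(bot.job_done())"
```

```text
the job is handed in; nothing more can be done
None
```

The job is handed in, with no verdict returned: all three spacers are clamped square across the rail, both pads are pressed an estimated 7 mm (judged from jaw spacing), the guide lies about 2 mm from the rail middle, and the other things on the bench were left alone.

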